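Pop the till drawer and catch it

TASK

Ring the till open: press the big green cash key so that the drawer springs out towards you, and catch the drawer's front with your other finger while it is only a few centimetres open, before it can run out into the china cat and the card tin that stand in front of it. Do not move the cat, the tin or the other things on the counter; finish with the finger still holding the drawer there, against its spring.

Things in the scene. Friction and masses are not known exactly. Their poses are not given: they have to be found in the camera images.
- register: Grey cash register, 330 mm wide (its y), 340 deep (its x), fixed. Origin: centre of its underside, on the counter; -x points out of its front, the way the drawer opens (towards the robot). Its key deck slopes up to the rear by 8 degrees from 98 mm high at x = -168 mm. Fixed keys stand 6 mm above it, no nearer than 25 mm to the cash key's side or 40 mm behind its centre. Rear display 220 mm high
- cash_key_top (a point): Centre of the top of the green cash key at the keyboard's front right corner: cap 36 mm deep (register x), 40 mm wide (y), top sloping like the deck. In the register's frame at x -142, y -115, z 114 mm (up): 44 mm behind the shut drawer's front face and 18 mm above that panel's top edge
- cash_key (a joint): How far the cash key is pressed, straight down: 0 up, 0.007 m fully down. Its spring takes 2 N at first, 5 N fully down. Past about 4.5 mm it lets the drawer go
- drawer_front (a point): Centre of the cash drawer's front face, moving with it: a plain dark grey upright panel below the keyboard, 322 mm wide (register y), 16 mm thick, from 12 to 96 mm above the counter; this point is 54 mm up. Shut, the face lies 186 mm in front of the register's origin, 18 mm ahead of the deck's front edge. The lock in its middle stands 4 mm proud
- drawer (a joint): How far the cash drawer is open (m): 0 shut and latched, 0.20 fully out. About 1.2 kg, pushed out by a spring of about 8 N; let go, it is 90 mm out about a third of a second later. It does not latch again if pushed back
- china_cat: Sitting white china cat, 78 mm tall, 50 mm across its round base, 110 g; origin at the centre of its base. Loose and fragile. Its centre is 135 to 165 mm in front of the shut drawer's face, at least 100 mm left of the cash key's centre
- card_tin: Blue trading card tin with a brass-coloured lid, 42 x 68 x 72 mm tall, 160 g; origin at the centre of its underside. Loose. Its centre is 135 to 165 mm in front of the shut drawer's face, at least 100 mm left of the cash key's centre. The cat and the tin may be either way round
- card_terminal: Black card payment terminal lying on the right of the counter, 165 x 78 x 32 mm, origin under its centre
- stapler: Red and black stapler on the right, 150 x 36 x 52 mm, origin under its centre
- tape_dispenser: Dark desk tape dispenser with its roll, on the left, 150 x 56 x 92 mm, origin under its centre
- pen_pot: Clear pot with pens, on the left, 76 mm across, 165 mm tall with its pens, origin under its centre
- counter_bell: Chrome counter bell on the left, 76 mm across, 50 mm tall, origin under its centre

How it is judged:
By the outcome, as a careful person would: the job done as asked, in the order asked, and still so for the second after the job is handed in, while the arm keeps its last pose, push and grip.
It also fails if it takes over 32 s, if anything falls off the work surface, if the arm or the gripper's body presses on something with over 40 N, if the wrist force passes 120 N, or if a joint passes its speed limit or range.

ROBOT

A 6-joint arm with a two-finger parallel gripper is mounted at the origin on the work surface. World frame = base frame: x ahead of the robot, y to its left, z up, the work surface at z = 0. Lengths are in m, angles in rad, forces in N, time in s.
With the tool pointing down it reaches from about 0.375 to 0.925 m from the base axis. Payload 5.7 kg.
Tool frame: the origin (TCP) lies on the centre line of the jaws, within the pads' length; the fingertips stand 19 mm ahead of it and the grasp point (between the pads) is the TCP; z points along the fingers, y is the direction in which the jaws open and shut (so a half turn about z gives the same grasp; the last joint's range is limited). The gripper opens to 88 mm and grips with 3 to 60 N. Pads are 20 mm wide; open, the fingers measure 115 mm over their backs; the gripper's body (75 mm by 178 mm) begins 61 mm behind the grasp point.
Start: joints at [1.187, 0.359, 1.51, -0, 1.272, -0.115], TCP at [0.159, 0.578, 0.242] pointing down, gripper open.
Joint ranges: [-2.97, 2.97], [-1.01, 2.36], [0.21, 2.38], [-0.96, 4.11], [0.2, 2.71], [-2.98, 2.98]. Speed limits (rad/s): [2.39, 2.39, 3.14, 3.14, 3.14, 3.14].

INTERFACE

Orientations are given as a rotation vector (axis times angle).
In Python, from rig import ctrl, vision gives the robot as it stands.
- The arm moves only by the tool carry_out, never from a script. Its argument "steps" is a list of rows, each an object of numbers: "claw": the finger opening in cm, from 0 to 8.78; "dx", "dy", "dz": the shift along the tool's x, y, z in cm; "spin": the turn about the tool's z in rad. In form: [{"claw": .., "dx": .., "dy": .., "dz": .., "spin": ..}, ...]. A call has 1 to 8 rows; each row shifts and turns the commanded pose from where the row before left it, along the tool's axes as they then stand; what a row does not reach is not made up. A row lasts 1/12 s, in which the tool goes at most 41.7 mm and 7.16 degrees, less where a joint would pass 70% of its speed; a pose out of reach is approached as far as the arm can. A call is refused whole if a number of a shift passes 4.17 or a number of a turn 0.125, either way. A call with a gripper value outside its range is refused whole. The fingers move at their own pace and stop on an object; "force" is the grip in N (left out, the last holds). Time passes only in rows, so rows that do not move let the fingers close. It gives the time, the measured TCP pose, the force and the opening at its end, in the units of the state.
- ctrl.read_state(): the state, without advancing time (a new reading comes with each control period).
- vision.get_image(name): name is "scene" or "top"; returns the picture (420x560x3 uint8, red, green, blue); there is no depth.
- vision.camera_params(name): a dict with "mtx" (3x3 intrinsics, pixels), "R" (3x3) and "t" (3): a world point X has camera coordinates R X + t. Camera axes: x right, y down, z forward; pixel columns grow to the right and rows downward; lengths in m; the calibration is good to about 2 mm. A picture is of the moment at which its call begins. camera_params takes no time and is no camera call.
- ctrl.finish_job(): hands the job in, once; it reports no verdict.
The state is a dict: "t": time; "joint_positions": joint angles; "joint_velocities": joint speeds; "joint_efforts": joint torques, N m; "ee_pos": TCP position; "tool_rot": TCP orientation; "contact_force": force on the tool from outside, world axes, zero at the start; "moment": the same for the moment, N m; "opening": finger opening in m.
Only numpy, scipy, OpenCV 4.12 (cv2) and the standard library are available. Lean on these libraries where they do the work, as an engineer would, in place of code of your own. Each camera call takes 0.05 s, during which the arm holds its last target.

## Working session

There is one attempt and no reset: what is moved stays moved. The work goes in short steps, Python scripts to look and compute and a tool call to move; the robot and the scene stay as the last step left them, time stands still between calls to the robot, and variables do not carry over. Pictures are saved under pics/ and viewed, and the job is handed in when it is done.

Besides the shell and the picture viewer there is one more tool, called by a JSON object that holds its "api" and its "payload", one argument or row to a line. carry_out: Moves the arm, as the interface text tells. Its arguments: {"type":"object","properties":{"steps":{"type":"array"},"force":{"type":"number"}},"required":["steps"]}

```bash
mkdir -p pics; ls; python3 - <<'E'
from rig import ctrl, vision
import cv2
for n in("scene","top"):
    im=vision.get_image(n); cv2.imwrite(f"pics/{n}0.png",im[:,:,::-1])
    print(n,vision.camera_params(n))
print(ctrl.read_state())
E
```

```text
pics
scene {'mtx': array([[381.55394723,   0.        , 280.81037954],
       [  0.        , 381.55394723, 204.26200199],
       [  0.        ,   0.        ,   1.        ]]), 'R': array([[ 0.28107825,  0.95950803, -0.01842178],
       [ 0.74745742, -0.23091901, -0.62288346],
       [-0.60191562,  0.1613095 , -0.78209771]]), 't': array([-0.16753763, -0.3379039 ,  1.51301862])}
top {'mtx': array([[521.43711528,   0.        , 276.055185  ],
       [  0.        , 521.43711528, 217.51726981],
       [  0.        ,   0.        ,   1.        ]]), 'R': array([[ 0.02130191, -0.99975499, -0.00601528],
       [-0.99194799, -0.0203835 , -0.12499482],
       [ 0.12484159,  0.00862947, -0.99213916]]), 't': array([0.02756885, 0.52030697, 1.69247076])}
{'t': 0.1, 'joint_positions': array([ 1.18695317e+00,  3.59392426e-01,  1.51128084e+00, -2.99680122e-06,
        1.27251845e+00, -1.15081067e-01]), 'joint_velocities': array([-0.00144098, -0.00053418, -0.00090341, -0.00074094, -0.00084398,
       -0.00407134]), 'joint_efforts': array([-1.91697686e-04, -5.16352487e+01, -2.71403575e+01,  6.79803360e-02,
        2.77181226e-02, -4.75418778e-05]), 'ee_pos': array([0.15910403, 0.5779253 , 0.24093428]), 'tool_rot': array([-4.20847019e-01, -3.11288024e+00,  2.43486149e-03]), 'contact_force': array([ 0.29965433,  0.29489758, -0.41001851]), 'moment': array([-0.03030372, -0.02260431, -0.01266315]), 'opening': 0.08755165396695094}
```

View pics/scene0.png

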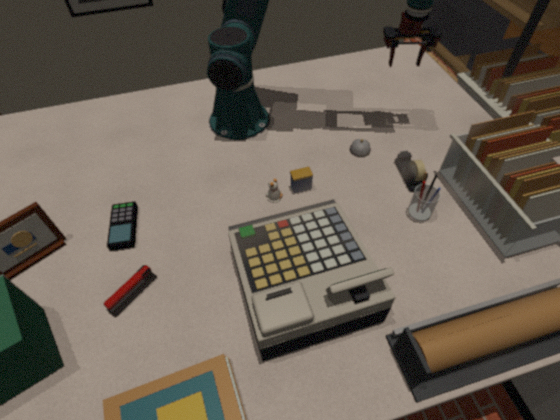

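View pics/top0.png

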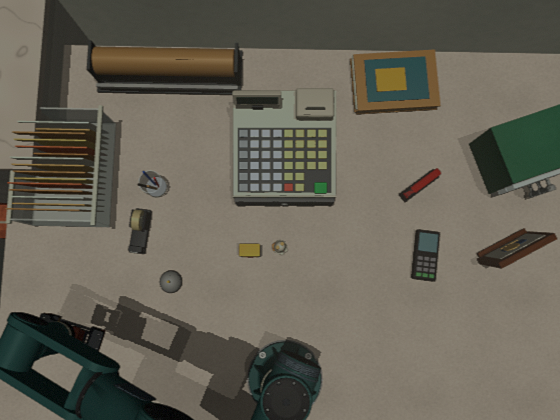

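The scene view shows the register with the green key at about (246,231), and the cat and tin in front of its drawer. In the top view the key is at about (320,188), the tin at (249,250) and the cat at (280,246). I'll zoom in to measure these.

```bash
python3 - <<'E'
import cv2
im=cv2.imread("pics/top0.png"); c=im[80:280,215:365]; c=cv2.resize(c,None,fx=4,fy=4,interpolation=cv2.INTER_CUBIC)
c=cv2.resize(im[165:265,220:350],None,fx=6,fy=6,interpolation=cv2.INTER_CUBIC);cv2.imwrite("pics/topz.png",cv2.convertScaleAbs(c,alpha=1.6))
im=cv2.imread("pics/scene0.png");c=cv2.resize(im[155:280,210:370],None,fx=4.8,fy=4.8,interpolation=cv2.INTER_CUBIC);cv2.imwrite("pics/scenez.png",cv2.convertScaleAbs(c,alpha=1.3))
E
```

```text
(no output)
```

View pics/topz.png

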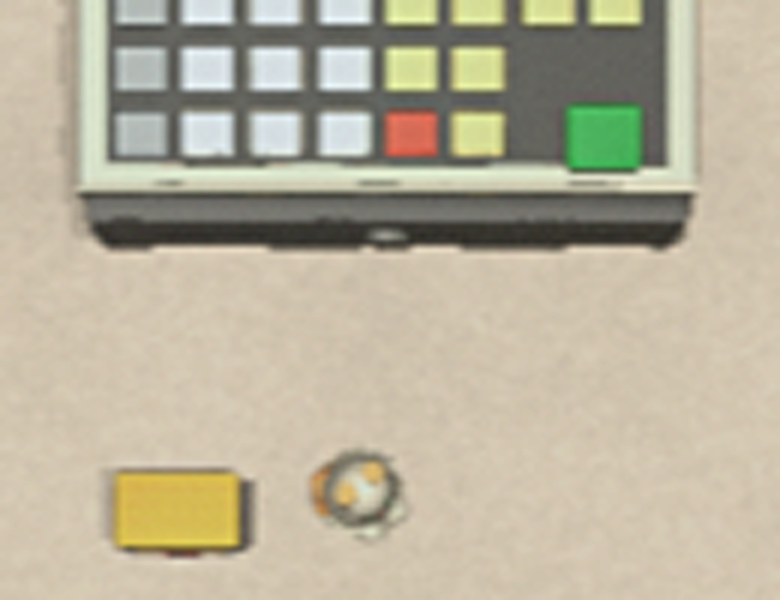

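View pics/scenez.png

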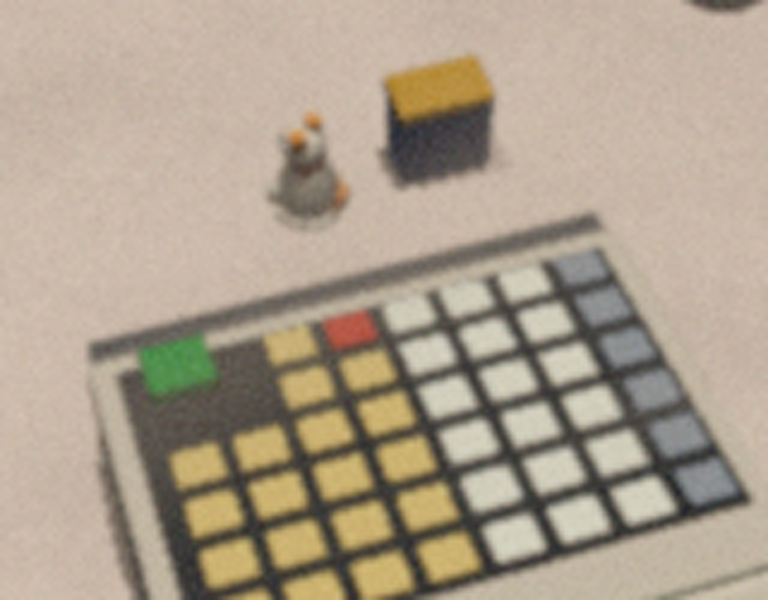

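```bash
cat > fit.py <<'E'
from rig import vision
import numpy as np, cv2
from scipy.optimize import least_squares
P={n:vision.camera_params(n) for n in("scene","top")}
def proj(n,X):
    p=P[n]; c=np.atleast_2d(X)@p["R"].T+p["t"]; q=c@p["mtx"].T; return q[:,:2]/q[:,2:]
def ray(n,uv,z):
    p=P[n]; d=p["R"].T@np.linalg.solve(p["mtx"],[*uv,1]); o=-p["R"].T@p["t"]; return o+d*(z-o[2])/d[2]
def reg2w(q,X):
    c,s=np.cos(q[2]),np.sin(q[2]); X=np.atleast_2d(X); return np.c_[q[0]+c*X[:,0]-s*X[:,1], q[1]+s*X[:,0]+c*X[:,1], X[:,2]]
E
python3 - <<'E'
from fit import *
cen={}
for n in P:
    im=cv2.imread(f"pics/{n}0.png").astype(int); b,g,r=im[...,0],im[...,1],im[...,2]
    m=((g>1.6*r)&(g>1.6*b)&(g>60)).astype(np.uint8)
    k,_,st,c=cv2.connectedComponentsWithStats(m)
    for i in range(1,k):
        if 40<st[i,4]<400: print(n,st[i],c[i],ray(n,c[i],.112))
t=lambda u,v:(220+(u+.5)/6-.5,165+(v+.5)/6-.5)
s=lambda u,v:(210+(u+.5)/4.8-.5,155+(v+.5)/4.8-.5)
h=18*np.tan(np.radians(8))
K=lambda a,b:(-.142+a*.018,-.115+b*.020,.114+a*h/1000)
obs=[("top",t(568,105),K(1,1)),("top",t(641,105),K(1,-1)),("top",t(568,168),K(-1,1)),("top",t(641,168),K(-1,-1)),
("top",t(88,221),(-.186,.161,.096)),("top",t(690,221),(-.186,-.161,.096)),
("scene",s(139,347),K(-1,-1)),("scene",s(203,337),K(-1,1)),("scene",s(215,380),K(1,1)),
("scene",s(90,345),(-.186,-.161,.096)),("scene",s(597,213),(-.186,.161,.096))]
f=lambda q:np.concatenate([proj(n,reg2w(q,X))[0]-uv for n,uv,X in obs])
r=least_squares(f,[.75,.05,0],loss='soft_l1')
print(r.x); print(r.fun.reshape(-1,2).round(2) if r.fun.size==2*len(obs) else r.fun)
q=r.x
print("key",reg2w(q,(-.142,-.115,.114)),"df",reg2w(q,(-.186,0,.054)))
print("tin",ray("top",t(178,510),.072),"cat",ray("top",t(360,490),.06),"tin sc",ray("scene",s(438,90),.072))
for nm,uv in dict(term=(426,255),stapler=(420,184)).items(): print(nm,ray("top",uv,.03))
E
```

```text
scene [240 226  14  10 104] [246.18269231 230.57692308] [ 0.61044814 -0.10060039  0.112     ]
top [314 182  13  11 140] [320.04285714 187.03571429] [ 0.61009888 -0.09988604  0.112     ]
[0.7510112  0.01642723 0.01377171]
[[-0.22 -1.09]
 [ 0.23 -1.01]
 [-0.31 -0.13]
 [ 0.14 -0.05]
 [-0.63 -0.63]
 [-0.29  0.03]
 [-0.95  0.53]
 [-0.2  -1.02]
 [ 0.47 -0.75]
 [-1.26 -0.78]
 [-0.15 -0.61]]
key [[ 0.61060836 -0.10051738  0.114     ]] df [[0.56502883 0.01386578 0.054     ]]
tin [0.40922484 0.12189483 0.072     ] cat [0.42280563 0.02481317 0.06      ] tin sc [0.41665515 0.12102665 0.072     ]
term [ 0.4062318  -0.45565161  0.03      ]
stapler [ 0.64246975 -0.43912557  0.03      ]
```

{"api": "carry_out", "payload": {
  "steps": [
    {"claw": 8.78,"dx": -2.8,"dy": -2.66},
    {"dx": -2.8,"dy": -2.66},
    {"dx": -2.8,"dy": -2.66},
    {"dx": -2.8,"dy": -2.66},
    {"dx": -2.8,"dy": -2.66},
    {"dx": -2.8,"dy": -2.66},
    {"dx": -2.8,"dy": -2.66},
    {"dx": -2.8,"dy": -2.66}
  ]
}}

```text
validation failed for argument at $.st...
```

{"api": "carry_out", "payload": {
  "steps": [
    {"dx": -2.8,"dy": -2.66},
    {"dx": -2.8,"dy": -2.66},
    {"dx": -2.8,"dy": -2.66},
    {"dx": -2.8,"dy": -2.66},
    {"dx": -2.8,"dy": -2.66},
    {"dx": -2.8,"dy": -2.66},
    {"dx": -2.8,"dy": -2.66},
    {"dx": -2.8,"dy": -2.66}
  ]
}}

```text
validation failed for argument at $.st...
```

{"api": "carry_out", "payload": {
  "steps": [
    {"spin": 0.124},
    {"spin": 0.124},
    {"spin": 0.124},
    {"spin": 0.124},
    {"spin": 0.124},
    {"spin": 0.124},
    {"spin": 0.124}
  ]
}}

```text
validation failed for argument at $.st...
```

{"api": "carry_out", "payload": {
  "steps": [
    {"spin": 0.124},
    {"spin": 0.124},
    {"spin": 0.124},
    {"spin": 0.124},
    {"spin": 0.124},
    {"spin": 0.124},
    {"spin": 0.124},
    {"spin": 0}
  ]
}}

```text
validation failed for argument at $.st...
```

{"api": "carry_out", "payload": {
  "steps": [
    {"claw": 8.78,"dx": -2.8,"dy": -2.66,"dz": 0,"spin": 0},
    {"claw": 8.78,"dx": -2.8,"dy": -2.66,"dz": 0,"spin": 0},
    {"claw": 8.78,"dx": -2.8,"dy": -2.66,"dz": 0,"spin": 0},
    {"claw": 8.78,"dx": -2.8,"dy": -2.66,"dz": 0,"spin": 0},
    {"claw": 8.78,"dx": -2.8,"dy": -2.66,"dz": 0,"spin": 0},
    {"claw": 8.78,"dx": -2.8,"dy": -2.66,"dz": 0,"spin": 0},
    {"claw": 8.78,"dx": -2.8,"dy": -2.66,"dz": 0,"spin": 0},
    {"claw": 8.78,"dx": -2.8,"dy": -2.66,"dz": 0,"spin": 0}
  ]
}}

```text
t: 0.77
ee_pos: [0.3191, 0.312, 0.2415]
tool_rot: [-0.42, -3.113, 0.001]
contact_force: [-0.0, 0.3, 1.1]
opening: 0.0879
```

{"api": "carry_out", "payload": {
  "steps": [
    {"claw": 8.78,"dx": -2.8,"dy": -2.66,"dz": 0,"spin": 0},
    {"claw": 8.78,"dx": -2.8,"dy": -2.66,"dz": 0,"spin": 0},
    {"claw": 8.78,"dx": -2.8,"dy": -2.66,"dz": 0,"spin": 0},
    {"claw": 8.78,"dx": -2.8,"dy": -2.66,"dz": 0,"spin": 0},
    {"claw": 8.78,"dx": -2.8,"dy": -2.66,"dz": 0,"spin": 0},
    {"claw": 8.78,"dx": -2.8,"dy": -2.66,"dz": 0,"spin": 0},
    {"claw": 8.78,"dx": -2.8,"dy": -2.66,"dz": 0,"spin": 0},
    {"claw": 8.78,"dx": -2.8,"dy": -2.66,"dz": 0,"spin": 0}
  ]
}}

```text
t: 1.43
ee_pos: [0.4786, 0.0472, 0.2415]
tool_rot: [-0.421, -3.113, 0.0]
contact_force: [0.6, 1.2, -0.5]
opening: 0.0876
```

{"api": "carry_out", "payload": {
  "steps": [
    {"claw": 8.78,"dx": 0,"dy": 0,"dz": 0,"spin": 0.124},
    {"claw": 8.78,"dx": 0,"dy": 0,"dz": 0,"spin": 0.124},
    {"claw": 8.78,"dx": 0,"dy": 0,"dz": 0,"spin": 0.124},
    {"claw": 8.78,"dx": 0,"dy": 0,"dz": 0,"spin": 0.124},
    {"claw": 8.78,"dx": 0,"dy": 0,"dz": 0,"spin": 0.124},
    {"claw": 8.78,"dx": 0,"dy": 0,"dz": 0,"spin": 0.124},
    {"claw": 8.78,"dx": 0,"dy": 0,"dz": 0,"spin": 0.124}
  ]
}}

```text
t: 2.02
ee_pos: [0.4779, 0.0491, 0.2413]
tool_rot: [-1.699, -2.642, 0.001]
contact_force: [0.5, -0.0, 0.4]
opening: 0.0877
```

{"api": "carry_out", "payload": {
  "steps": [
    {"claw": 8.78,"dx": 0,"dy": 0,"dz": 0,"spin": 0.124},
    {"claw": 8.78,"dx": 0,"dy": 0,"dz": 0,"spin": 0.124},
    {"claw": 8.78,"dx": 0,"dy": 0,"dz": 0,"spin": 0.124},
    {"claw": 8.78,"dx": 0,"dy": 0,"dz": 0,"spin": 0.124},
    {"claw": 8.78,"dx": 0,"dy": 0,"dz": 0,"spin": 0.124},
    {"claw": 8.78,"dx": 0,"dy": 0,"dz": 0,"spin": 0.124},
    {"claw": 8.78,"dx": 0,"dy": 0,"dz": 0,"spin": 0.124}
  ]
}}

```text
t: 2.6
ee_pos: [0.4779, 0.0492, 0.2413]
tool_rot: [-2.652, -1.683, 0.001]
contact_force: [0.3, -0.3, -0.6]
opening: 0.0875
```

```bash
cat > st.py <<'E'
from rig import ctrl
import numpy as np
from scipy.spatial.transform import Rotation as R
def show(target=None):
    s=ctrl.read_state(); M=R.from_rotvec(s["tool_rot"]).as_matrix(); p=np.array(s["ee_pos"])
    print("t",s["t"],"p",p.round(4),"f",np.round(s["contact_force"],1),"m",np.round(s["moment"],2),"open",round(s["opening"],4),"q",np.round(s["joint_positions"],3))
    print("tool x",M[:,0].round(3),"y",M[:,1].round(3),"yang",np.degrees(np.arctan2(M[1,1],M[0,1])).round(2))
    for sg in(1,-1): print("finger",sg,(p+M@[0,sg*(s["opening"]/2+.00675),.019]).round(4))
    if target is not None: print("shift cm",(M.T@(np.array(target)-p)*100).round(2))
    return s,M,p
E
python3 -c "
from st import *; show((.562,-.0906,.20))"
```

```text
t 2.6 p [0.4779 0.0492 0.2413] f [ 0.3 -0.3 -0.6] m [-0.07  0.07 -0.01] open 0.0875 q [-0.041  0.187  1.759 -0.     1.196  0.399]
tool x [ 0.426  0.905 -0.   ] y [ 0.905 -0.426 -0.001] yang -25.22
finger 1 [0.5235 0.0276 0.2223]
finger -1 [0.4321 0.0707 0.2224]
shift cm [-9.06 13.57  4.12]
```

{"api": "carry_out", "payload": {
  "steps": [
    {"claw": 8.78,"dx": -1.81,"dy": 2.71,"dz": 0.82,"spin": 0},
    {"claw": 8.78,"dx": -1.81,"dy": 2.71,"dz": 0.82,"spin": 0},
    {"claw": 8.78,"dx": -1.81,"dy": 2.71,"dz": 0.82,"spin": 0},
    {"claw": 8.78,"dx": -1.81,"dy": 2.71,"dz": 0.82,"spin": 0},
    {"claw": 8.78,"dx": -1.81,"dy": 2.71,"dz": 0.82,"spin": 0},
    {"claw": 8.78,"dx": 0,"dy": 0,"dz": 2.0,"spin": 0},
    {"claw": 8.78,"dx": 0,"dy": 0,"dz": 2.0,"spin": 0},
    {"claw": 8.78,"dx": 0,"dy": 0,"dz": 0,"spin": 0}
  ]
}}

```text
t: 3.27
ee_pos: [0.5604, -0.0899, 0.1568]
tool_rot: [-2.644, -1.686, 0.008]
contact_force: [-0.2, 0.9, -0.0]
opening: 0.0874
```

```bash
python3 - <<'E'
from st import *; show((.562,-.0906,.137))
from fit import *
for n,(a,b,c,d) in dict(scene=(155,280,190,350),top=(130,270,200,360)).items():
    im=vision.get_image(n); cv2.imwrite(f"pics/{n}1.png",im[:,:,::-1])
    cv2.imwrite(f"pics/{n}1z.png",cv2.convertScaleAbs(cv2.resize(im[a:b,c:d,::-1],None,fx=4.2,fy=4.2,interpolation=cv2.INTER_CUBIC),alpha=1.5))
E
```

```text
t 3.2667 p [ 0.5604 -0.0899  0.1568] f [-0.2  0.9 -0. ] m [-0.1   0.13  0.02] open 0.0874 q [-0.281  0.406  1.672 -0.     1.071  0.155]
tool x [ 0.422  0.907 -0.001] y [ 0.907 -0.422 -0.007] yang -24.94
finger 1 [ 0.606  -0.1112  0.1374]
finger -1 [ 0.5146 -0.0686  0.1381]
shift cm [0.01 0.19 1.97]
```

View pics/scene1z.png

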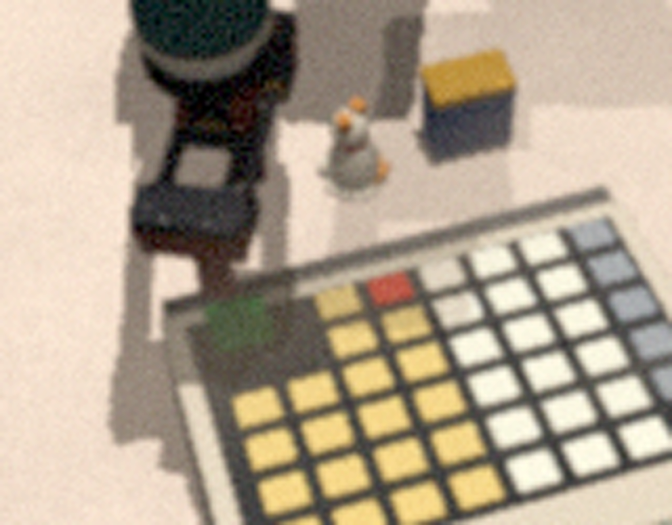

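View pics/top1z.png

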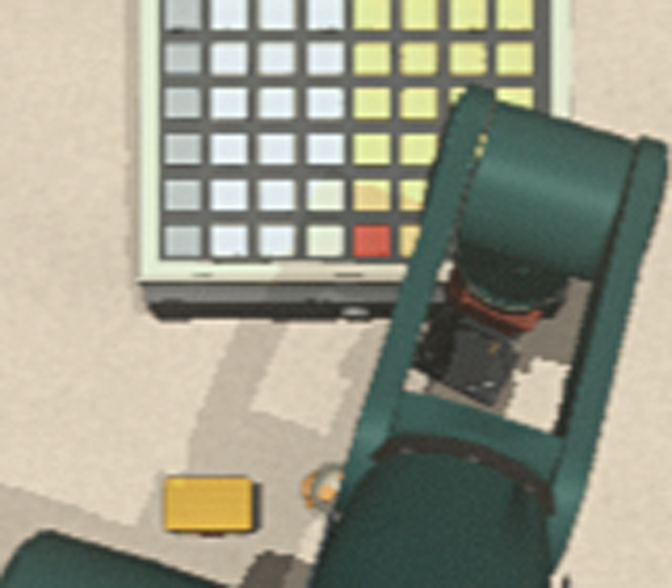

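The scene close-up shows the rear fingertip just in front of and above the green key (zoomed (215,285)). The front finger is clear ahead of the drawer, and the cat and tin haven't moved. The top view is mostly blocked by the arm.

```bash
python3 - <<'E'
from st import *; s,M,p=show((.562,-.0906,.137))
from fit import *
im=cv2.imread("pics/scene1z.png")
for sg in(1,-1):
  for a in(-.01,.01):
    for b in(.0,.0135):
      uv=proj("scene",p+M@[a,sg*(s["opening"]/2+b),.019])[0]; uv=(uv-[190,155]+.5)*4.2-.5
      cv2.circle(im,tuple(int(x) for x in uv.round()),3,(255,0,255),-1)
q=[0.7510112,0.01642723,0.01377171]
for a in(-1,1):
  for b in(-1,1):
    uv=proj("scene",reg2w(q,(-.142+a*.018,-.115+b*.02,.114+a*.0025)))[0]; uv=(uv-[190,155]+.5)*4.2-.5
    cv2.circle(im,tuple(int(x) for x in uv.round()),3,(0,255,255),-1)
cv2.imwrite("pics/scene1o.png",im)
E
```

```text
t 3.3667 p [ 0.5621 -0.0897  0.16  ] f [ 0.7 -0.1  0.3] m [-0.08  0.12  0.01] open 0.088 q [-0.28   0.403  1.668 -0.     1.073  0.155]
tool x [ 0.421  0.907 -0.   ] y [ 0.907 -0.421 -0.003] yang -24.87
finger 1 [ 0.6081 -0.111   0.1408]
finger -1 [ 0.5161 -0.0683  0.1411]
shift cm [-0.09  0.03  2.3 ]
```

View pics/scene1o.png

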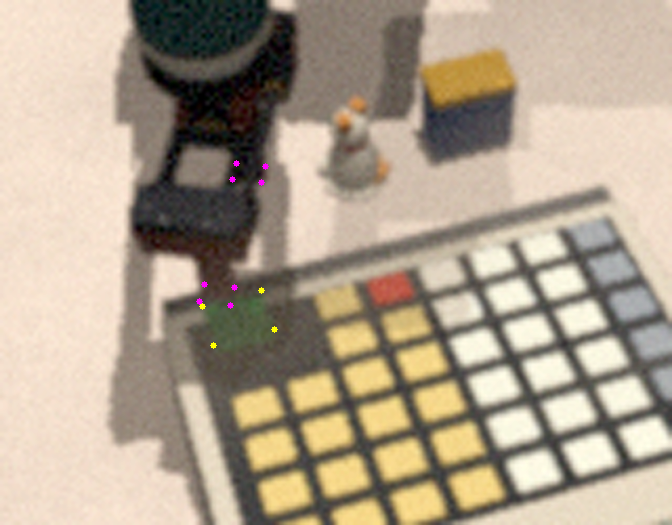

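{"api": "carry_out", "payload": {
  "steps": [
    {"claw": 8.78,"dx": 0,"dy": 0,"dz": 0.6,"spin": 0},
    {"claw": 8.78,"dx": 0,"dy": 0,"dz": 0.6,"spin": 0},
    {"claw": 8.78,"dx": 0,"dy": 0,"dz": 0.6,"spin": 0},
    {"claw": 8.78,"dx": 0,"dy": 0,"dz": 0.4,"spin": 0},
    {"claw": 8.78,"dx": 0,"dy": 0,"dz": 0.1,"spin": 0},
    {"claw": 8.78,"dx": 0,"dy": 0,"dz": 0,"spin": 0},
    {"claw": 8.78,"dx": 0,"dy": 0,"dz": 0,"spin": 0}
  ]
}}

```text
t: 3.95
ee_pos: [0.5632, -0.0899, 0.1378]
tool_rot: [2.647, 1.691, 0.0]
contact_force: [0.4, 0.6, -0.1]
opening: 0.0877
```

```bash
python3 -c "
from st import *; show((.562,-.0906,.134))"
```

```text
t 3.95 p [ 0.5632 -0.0899  0.1378] f [ 0.4  0.6 -0.1] m [-0.09  0.12 -0.04] open 0.0877 q [-0.279  0.43   1.69  -0.     1.022  0.155]
tool x [ 0.42   0.907 -0.   ] y [ 0.907 -0.42   0.   ] yang -24.86
finger 1 [ 0.6091 -0.1112  0.1188]
finger -1 [ 0.5173 -0.0686  0.1188]
shift cm [-0.11 -0.08  0.38]
```

{"api": "carry_out", "payload": {
  "steps": [
    {"claw": 8.78,"dx": 0,"dy": 0,"dz": 0.2,"spin": 0},
    {"claw": 8.78,"dx": 0,"dy": 0,"dz": 0.2,"spin": 0},
    {"claw": 8.78,"dx": 0,"dy": 0,"dz": 0,"spin": 0},
    {"claw": 8.78,"dx": 0,"dy": 0,"dz": 0,"spin": 0}
  ]
}}

```text
t: 4.28
ee_pos: [0.563, -0.09, 0.1336]
tool_rot: [2.648, 1.691, -0.0]
contact_force: [0.2, -0.0, -0.0]
opening: 0.0879
```

{"api": "carry_out", "payload": {
  "steps": [
    {"claw": 8.78,"dx": 0,"dy": 0,"dz": 0.1,"spin": 0},
    {"claw": 8.78,"dx": 0,"dy": 0,"dz": 0,"spin": 0},
    {"claw": 8.78,"dx": 0,"dy": 0,"dz": 0,"spin": 0}
  ]
}}

```text
t: 4.53
ee_pos: [0.5632, -0.09, 0.133]
tool_rot: [2.647, 1.691, 0.0]
contact_force: [-1.6, 0.4, 3.7]
opening: 0.088
```

{"api": "carry_out", "payload": {
  "steps": [
    {"claw": 8.78,"dx": 0,"dy": 0,"dz": 0,"spin": 0}
  ]
}}

```text
t: 4.62
ee_pos: [0.5632, -0.09, 0.1329]
tool_rot: [2.647, 1.691, 0.0]
contact_force: [-1.0, 0.5, 3.4]
opening: 0.0877
```

{"api": "carry_out", "payload": {
  "steps": [
    {"claw": 8.78,"dx": 0,"dy": 0,"dz": 0.1,"spin": 0},
    {"claw": 8.78,"dx": 0,"dy": 0,"dz": 0,"spin": 0},
    {"claw": 8.78,"dx": 0,"dy": 0,"dz": 0,"spin": 0}
  ]
}}

```text
t: 4.87
ee_pos: [0.5632, -0.09, 0.132]
tool_rot: [2.647, 1.691, 0.0]
contact_force: [-1.8, 0.3, 5.0]
opening: 0.0878
```

{"api": "carry_out", "payload": {
  "steps": [
    {"claw": 8.78,"dx": 0,"dy": 0,"dz": 0,"spin": 0}
  ]
}}

```text
t: 4.95
ee_pos: [0.5633, -0.09, 0.132]
tool_rot: [2.647, 1.691, 0.0]
contact_force: [-1.1, -0.0, 4.5]
opening: 0.0877
```

```bash
python3 -c "
from st import *; show((.562,-.0906,.134))"
```

```text
t 4.95 p [ 0.5633 -0.09    0.132 ] f [-1.1 -0.   4.5] m [-0.08  0.11 -0.02] open 0.0877 q [-0.279  0.437  1.695 -0.     1.009  0.155]
tool x [ 0.421  0.907 -0.   ] y [ 0.907 -0.421  0.001] yang -24.87
finger 1 [ 0.6092 -0.1113  0.1131]
finger -1 [ 0.5174 -0.0687  0.113 ]
shift cm [-0.11 -0.09 -0.2 ]
```

```bash
python3 - <<'E'
from fit import *
im=vision.get_image("scene"); cv2.imwrite("pics/scene2z.png",cv2.convertScaleAbs(cv2.resize(im[155:280,190:350,::-1],None,fx=4.2,fy=4.2,interpolation=cv2.INTER_CUBIC),alpha=1.5))
E
```

```text
(no output)
```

View pics/scene2z.png

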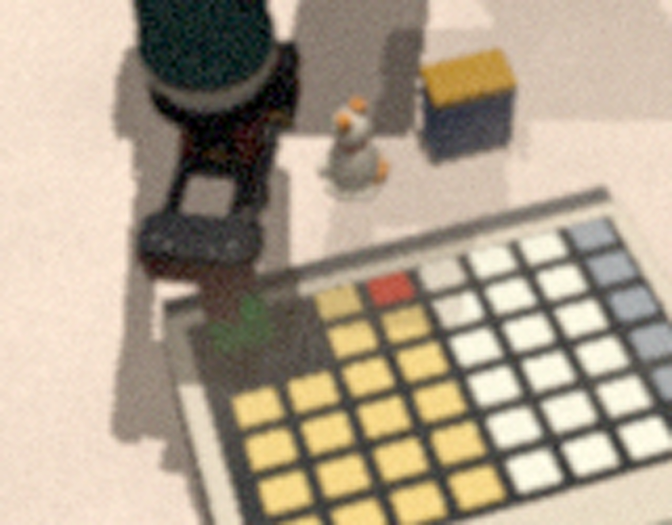

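{"api": "carry_out", "payload": {
  "steps": [
    {"claw": 8.78,"dx": -1.09,"dy": 0.5,"dz": 0.55,"spin": 0},
    {"claw": 8.78,"dx": -3.77,"dy": 1.75,"dz": 0,"spin": 0},
    {"claw": 8.78,"dx": -0.89,"dy": -0.03,"dz": 3.8,"spin": 0},
    {"claw": 8.78,"dx": -0.17,"dy": -0.36,"dz": 0,"spin": 0},
    {"claw": 8.78,"dx": 0,"dy": 0,"dz": 0,"spin": 0},
    {"claw": 8.78,"dx": 0,"dy": 0,"dz": 0,"spin": 0}
  ]
}}

```text
t: 5.5
ee_pos: [0.5494, -0.1508, 0.0855]
tool_rot: [-2.641, -1.687, 0.013]
contact_force: [-7.7, -2.8, -5.6]
opening: 0.088
```

```bash
python3 - <<'E'
from st import *; show()
from fit import *
for n,(a,b,c,d) in dict(scene=(155,280,190,350),top=(130,270,200,360)).items():
    im=vision.get_image(n); cv2.imwrite(f"pics/{n}3.png",im[:,:,::-1])
    cv2.imwrite(f"pics/{n}3z.png",cv2.convertScaleAbs(cv2.resize(im[a:b,c:d,::-1],None,fx=4.2,fy=4.2,interpolation=cv2.INTER_CUBIC),alpha=1.5))
E
```

```text
t 5.5 p [ 0.5494 -0.1508  0.0855] f [-7.7 -2.8 -5.6] m [-0.59  1.16  0.28] open 0.088 q [-0.388  0.504  1.724 -0.003  0.924  0.047]
tool x [ 0.42   0.907 -0.003] y [ 0.907 -0.42  -0.011] yang -24.84
finger 1 [ 0.5953 -0.1721  0.0659]
finger -1 [ 0.5032 -0.1295  0.067 ]
```

View pics/scene3z.png

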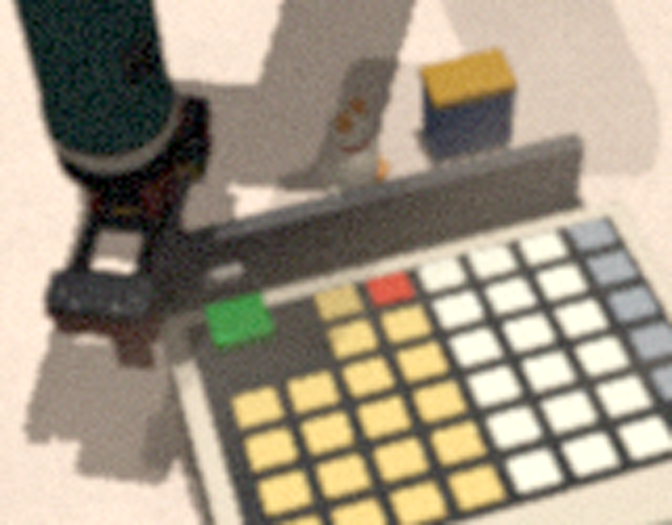

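View pics/top3z.png

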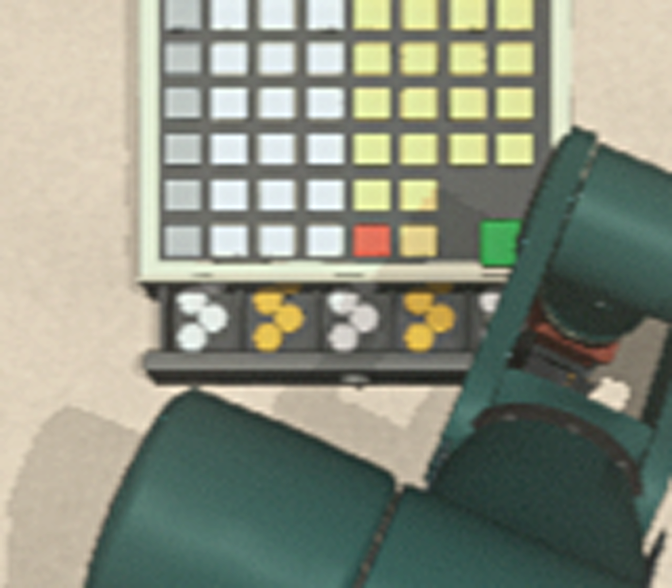

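The scene view shows the drawer a few centimetres open: the panel's top edge runs from zoomed (200,240) to (580,140). The front finger is against it at the right end, the key is back up, and the tin and the cat's head (350,115) are where they were. The top view shows the open coin tray. I'll let it settle and re-check.

{"api": "carry_out", "payload": {
  "steps": [
    {"claw": 8.78,"dx": 0,"dy": 0,"dz": 0,"spin": 0},
    {"claw": 8.78,"dx": 0,"dy": 0,"dz": 0,"spin": 0},
    {"claw": 8.78,"dx": 0,"dy": 0,"dz": 0,"spin": 0},
    {"claw": 8.78,"dx": 0,"dy": 0,"dz": 0,"spin": 0},
    {"claw": 8.78,"dx": 0,"dy": 0,"dz": 0,"spin": 0},
    {"claw": 8.78,"dx": 0,"dy": 0,"dz": 0,"spin": 0},
    {"claw": 8.78,"dx": 0,"dy": 0,"dz": 0,"spin": 0},
    {"claw": 8.78,"dx": 0,"dy": 0,"dz": 0,"spin": 0}
  ]
}}

```text
t: 6.27
ee_pos: [0.55, -0.1504, 0.086]
tool_rot: [-2.64, -1.689, 0.012]
contact_force: [-7.8, -1.8, -6.9]
opening: 0.0875
```

```bash
python3 - <<'E'
from st import *; s,M,p=show()
from fit import *
a=cv2.imread("pics/scene0.png"); im=vision.get_image("scene")[:,:,::-1]; cv2.imwrite("pics/scene4.png",im)
z=lambda i:cv2.convertScaleAbs(cv2.resize(i[140:260,190:350],None,fx=2.4,fy=2.4,interpolation=cv2.INTER_CUBIC),alpha=1.6)
cv2.imwrite("pics/cmp4.png",np.hstack([z(a),z(np.ascontiguousarray(im))]))
q=[0.7510112,0.01642723,0.01377171]
# drawer top front edge left end at candidate openings
for o in(.03,.04,.045,.05,.055,.06): print(o,proj("scene",reg2w(q,[(-.186-o,.161,.096),(-.186-o,-.161,.096)])).round(1).tolist(), proj("top",reg2w(q,(-.186-o,.161,.096))).round(1).tolist())
E
```

```text
t 6.2667 p [ 0.55   -0.1504  0.086 ] f [-7.8 -1.8 -6.9] m [-0.66  1.1   0.3 ] open 0.0875 q [-0.387  0.503  1.724 -0.003  0.924  0.047]
tool x [ 0.419  0.908 -0.003] y [ 0.908 -0.419 -0.01 ] yang -24.78
finger 1 [ 0.5956 -0.1715  0.0665]
finger -1 [ 0.5039 -0.1292  0.0675]
0.03 [[330.1, 191.0], [224.9, 217.5]] [[233.5, 210.1]]
0.04 [[328.8, 188.6], [224.2, 214.9]] [[233.4, 213.2]]
0.045 [[328.2, 187.4], [223.8, 213.6]] [[233.4, 214.7]]
0.05 [[327.6, 186.3], [223.5, 212.2]] [[233.3, 216.3]]
0.055 [[327.0, 185.1], [223.1, 210.9]] [[233.3, 217.8]]
0.06 [[326.4, 183.9], [222.8, 209.6]] [[233.3, 219.4]]
```

View pics/cmp4.png

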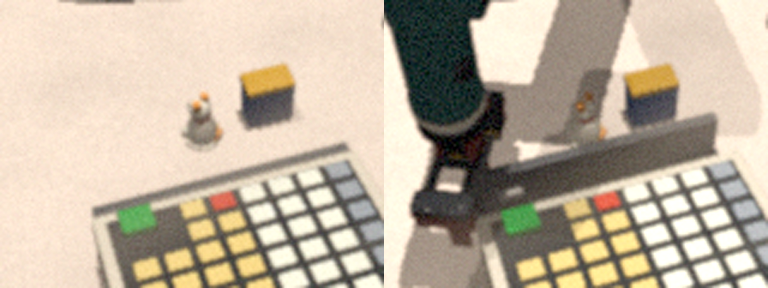

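{"api": "carry_out", "payload": {
  "steps": [
    {"claw": 8.78,"dx": 0,"dy": 0,"dz": 0.1,"spin": 0},
    {"claw": 8.78,"dx": 0,"dy": 0,"dz": 0.1,"spin": 0},
    {"claw": 8.78,"dx": 0,"dy": 0,"dz": 0,"spin": 0},
    {"claw": 8.78,"dx": 0,"dy": 0,"dz": 0,"spin": 0},
    {"claw": 8.78,"dx": 0,"dy": 0,"dz": 0,"spin": 0},
    {"claw": 8.78,"dx": 0,"dy": 0,"dz": 0,"spin": 0}
  ]
}}

```text
t: 6.82
ee_pos: [0.551, -0.1504, 0.0852]
tool_rot: [-2.642, -1.69, 0.009]
contact_force: [-7.0, -1.9, 2.7]
opening: 0.0878
```

The hold is stable: about 7 N against the spring, with little vertical load left. I'm handing in the job.

```bash
python3 - <<'E'
from st import *; show()
print(ctrl.finish_job())
E
```

```text
t 6.8167 p [ 0.551  -0.1504  0.0852] f [-7.  -1.9  2.7] m [-0.25  1.43  0.19] open 0.0878 q [-0.386  0.505  1.724 -0.002  0.921  0.048]
tool x [ 0.419  0.908 -0.002] y [ 0.908 -0.419 -0.008] yang -24.8
finger 1 [ 0.5968 -0.1716  0.0658]
finger -1 [ 0.5048 -0.1292  0.0666]
the job is handed in; nothing more can be done
None
```

I rang the till open and caught the drawer a few centimetres out. I handed the job in at 6.8 s with the finger still holding the drawer. No verdict was reported.

- **Method:** with the gripper turned so one finger was over the cash key and the other stood ahead of the drawer, I pressed the key. I then slid sideways off the register's edge and dropped, so the other finger caught the drawer's front near its right end.
- **Holding:** the last reading shows the spring pushing about 7 N on the finger, and the position drifted by only about 1 mm over the last second or so.
- **How far open:** my two estimates disagree a little. The picture gives about 40–45 mm, and the finger position gives about 52 mm.
- **Cat and tin:** in the last picture both are where they were at the start. The cat's base is partly hidden behind the open drawer, so I judged it by its head and body.
- **Not checked:** I did not look again at the things on the left and right of the counter; the planned moves stayed clear of them. The peak force at the catch was not measured either, as I only read forces at the end of each move.

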